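# Fit the pan carrier that matches the balance's studs

## Robot

A 6-joint arm with a two-finger parallel gripper is mounted at the origin on the work surface. World frame = base frame: x ahead of the robot, y to its left, z up, the work surface at z = 0. Lengths are in m, angles in rad, forces in N, time in s.
With the tool pointing down it reaches from about 0.25 to 0.775 m from the base axis. Payload 4 kg.
Tool frame: the origin (TCP) lies on the centre line of the jaws, within the pads' length; the fingertips stand 25 mm ahead of it and the grasp point (between the pads) lies 6 mm ahead of it; z points along the fingers, y is the line along which they close (so a half turn about z gives the same grasp; the last joint's range is limited). The gripper opens to 94 mm and grips with 3 to 60 N. Pads are 16 mm wide; open, the fingers measure 119 mm over their backs; the gripper's body (75 mm by 177 mm) begins 78 mm behind the grasp point.
Start: joints at [1.126, 0.087, 1.371, -0, 1.684, -0.103], TCP at [0.184, 0.518, 0.207] pointing down, gripper open.
Joint ranges: [-3.1, 3.1], [-0.76, 2.03], [0.27, 2.55], [-1.08, 4.22], [0.17, 2.65], [-2.57, 2.57]. Speed limits (rad/s): [2.79, 2.79, 3.14, 3.14, 3.14, 3.14].

## Interface

Orientations are given as [roll, pitch, yaw] about the fixed x, y, z axes, in that order (R = Rz(yaw) Ry(pitch) Rx(roll)).
In Python, from bench import robot, imaging gives the robot as it stands. The module is installed in compiled form; this text tells all that it offers.
- The arm moves only by the tool drive_tool, never from a script. Its argument "series" is a list of rows, each a list of 3 entries, a list of its own where there are three numbers: the finger opening in m, from 0 to 0.094, then the shift along the tool's x, y, z in m, then the turn, a rotation vector about the tool's x, y, z in rad. A call has 1 to 5 rows; each row is the pose to reach, as a shift and turn from the pose commanded when the call began, along the tool's axes at that moment; what a row does not reach only later rows make up. A row lasts 1/8 s, in which the tool goes at most 62.5 mm and 10.7 degrees, less where a joint would pass 70% of its speed; a pose out of reach is approached as far as the arm can. A call with a gripper value outside its range is refused whole. The fingers move at their own pace and stop on an object; the grip force is fixed at half the most. Time passes only in rows, so rows that repeat a pose let the fingers close. It gives the time, the measured TCP pose, the force, the opening and the grip force at its end, in the units of the state.
- robot.get_obs(): the state, without advancing time (a new reading comes with each control period).
- imaging.snapshot(name): name is "scene" or "side" or "wrist"; returns the picture (384x512x3 uint8, red, green, blue); there is no depth.
- imaging.get_calibration(name): a dict with "intrinsics" (3x3 intrinsics, pixels), "position" and "rotation" of the camera in the world. Camera axes: x right, y up, looking along -z (the intrinsics and any distortion apply to the point x, -y, -z); pixel columns grow to the right and rows downward; lengths in m; the calibration is good to about 2 mm. A picture is of the moment at which its call begins: read the wrist's pose just before it. get_calibration takes no time and is no camera call; for the wrist camera it gives the pose at the moment of the call.
- robot.close_job(): hands the job in; it is judged then, once.
The state is a dict: "time": time; "joint_positions": joint angles; "qvel": joint speeds; "joint_torque": joint torques, N m; "tool_pos": TCP position; "ee_rot": TCP orientation; "wrist_force": force on the tool from outside, world axes, zero at the start; "wrist_torque": the same for the moment, N m; "width": finger opening in m; "finger_force": force on a finger pad.
Only numpy, scipy, OpenCV 4.12 (cv2) and the standard library are available. Lean on these libraries where they do the work, as an engineer would, in place of code of your own. Each camera call takes 0.05 s, during which the arm holds its last target. There are 200 camera calls.

## Task

Three aluminium pan carriers lie on the granite slab, and only one of them has holes that line up with the four studs on top of the balance. Pick that one up by its lifting bar, seat it fully down on the stud plate with the studs through its holes, and let go; leave the other two carriers where they lie.

Things in the scene. Friction and masses are not known exactly. Their poses are not given: they have to be found in the camera images.
- carrier_a: A square bare-aluminium pan carrier, 120 x 120 mm, 8 mm thick, flat on the slab at the start, its bottom on the granite (height 0). From its middle stands a lifting bar 40 mm long (along its own x), 14 mm wide (y), 36 mm high, so its top is 44 mm above the carrier's underside. Origin: centre of the underside; z up. Mass 0.2 to 0.4 kg. It has four round through holes of 23 mm, at the corners of a square: centres at x = +-42 mm, y = +-42 mm.
- carrier_b: A square bare-aluminium pan carrier, 120 x 120 mm, 8 mm thick, flat on the slab at the start, its bottom on the granite (height 0). From its middle stands a lifting bar 40 mm long (along its own x), 14 mm wide (y), 36 mm high, so its top is 44 mm above the carrier's underside. Origin: centre of the underside; z up. Mass 0.2 to 0.4 kg. It has four round through holes of 23 mm, at the corners of an oblong rectangle: centres at x = +-42 mm, y = +-22 mm.
- carrier_c: A square bare-aluminium pan carrier, 120 x 120 mm, 8 mm thick, flat on the slab at the start, its bottom on the granite (height 0). From its middle stands a lifting bar 40 mm long (along its own x), 14 mm wide (y), 36 mm high, so its top is 44 mm above the carrier's underside. Origin: centre of the underside; z up. Mass 0.2 to 0.4 kg. It has four round through holes of 23 mm, in a diamond: centres at x = +-42 mm, y = 0 and at x = 0, y = +-42 mm.
- studs (a point): Centre of the seat face (z up, 70 mm above the slab) of the 130 mm square steel stud plate on the fixed cream balance; a carrier's underside rests here; x points away from the display. Four brass studs at x = +-42, y = +-22 mm rise 24 mm, 10 mm thick with 3 mm tips: 6 mm play in matching holes, fits after a half turn too. Loose bystanders up to 80 mm high, 100 mm or more from every bar.
Mind the look-alikes: they are no part of the job. What is shaped like the carrier_b but red or turquoise is not meant.

How it is judged:
At the end, for the whole second after the job is handed in: The carrier with the oblong pattern rests still, level (3.4 degrees) and released on the stud plate: underside within 4 mm of the seat, centre within 12 mm, x axis within 11 degrees of the plate's (either way round); the other two carriers within 30 mm of their starts (horizontal distance between carrier_b and studs below 0.012 m and z of carrier_b in the frame of studs between -0.004 and 0.004 m and angle between the x axis of carrier_b and the x axis of studs, either way round below 0.2 rad and angle between carrier_b's own z axis and vertical below 0.06 rad and linear speed of carrier_b below 0.02 m/s and distance of each of carrier_a, carrier_c from where it was at the start of the episode below 0.03 m); the robot touches nothing.
It fails at once if a carrier that does not match is moved by more than 30 mm (distance of any of carrier_a, carrier_c from where it was at the start of the episode above 0.03 m).
It also fails if it takes over 35 s, if anything falls off the work surface, if the arm or the gripper's body presses on something with over 40 N, if the wrist force passes 120 N, or if a joint passes its speed limit or range.

## Working session

There is one attempt and no reset: what is moved stays moved. The work goes in short steps, Python scripts to look and compute and a tool call to move; the robot and the scene stay as the last step left them, time stands still between calls to the robot, and variables do not carry over. Pictures are saved under pics/ and viewed, at most 10 in all, crops included, and the job is handed in when it is done.

Besides the shell and the picture viewer there is one more tool, called in YAML: its name, and indented under it one key for each argument. drive_tool: Moves the arm, as the interface text tells. Its arguments: {"type":"object","properties":{"series":{"type":"array"}},"required":["series"]}

```bash
mkdir -p pics
python3 - <<'E'
from bench import robot, imaging
import cv2, numpy as np
for n in ("scene","side"):
    im=imaging.snapshot(n); cv2.imwrite(f"pics/{n}0.png",im[...,::-1])
    c=imaging.get_calibration(n); print(n,{k:np.round(v,4).tolist() if not isinstance(v,str) else v for k,v in c.items()})
o=robot.get_obs(); print(o["time"],o["tool_pos"],o["ee_rot"],o["width"])
E
```

```text
scene {'intrinsics': [[392.8388, 0.0, 257.9415], [0.0, 392.8388, 187.2374], [0.0, 0.0, 1.0]], 'position': [0.924, 0.5133, 0.8241], 'rotation': [0.7463, -0.0115, 2.4453]}
side {'intrinsics': [[481.1605, 0.0, 247.6741], [0.0, 481.1605, 196.896], [0.0, 0.0, 1.0]], 'position': [0.2414, -0.8915, 0.8233], 'rotation': [0.8785, -0.0072, -0.2644]}
0.1 [0.18415167 0.51774548 0.20553832] [-3.13964657e+00 -1.90573881e-04  2.79980154e+00] 0.09411001634286663
```

View pics/scene0.png

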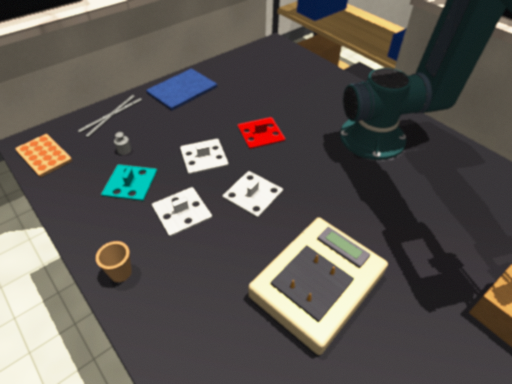

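View pics/side0.png

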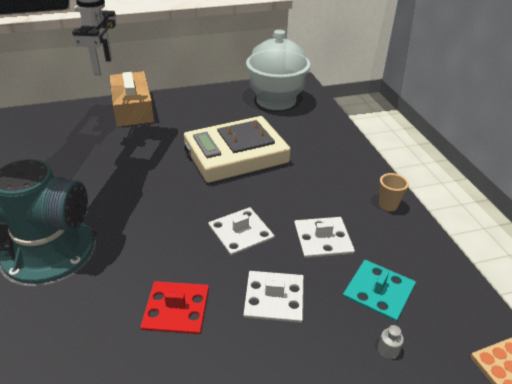

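The scene view shows three white carriers at about (204,154), (181,210) and (253,192), with the balance at (320,280). Next I rectify both views onto the carriers' top plane and onto the seat plane.

```bash
cat > h.py <<'E'
import numpy as np, cv2
from scipy.spatial.transform import Rotation as R
from bench import robot, imaging
def cam(n):
    c=imaging.get_calibration(n); r=np.array(c["rotation"],float)
    Rm=r if r.shape==(3,3) else R.from_euler("xyz",r).as_matrix()
    return np.array(c["intrinsics"]),np.array(c["position"]),Rm@np.diag([1,-1,-1])
def H(c,z):  # plane (x,y,1) -> pixel
    K,p,Rm=c
    M=np.array([[1,0,-p[0]],[0,1,-p[1]],[0,0,z-p[2]]])
    return K@Rm.T@M
def ground(c,uv,z):
    return cv2.perspectiveTransform(np.float64(uv).reshape(-1,1,2),np.linalg.inv(H(c,z)))[:,0]
def rect(im,c,z,x0,y0,w,h,s=1000):  # image: col=(x-x0)*s, row=(y0-y)*s, 
    A=np.array([[1/s,0,x0],[0,-1/s,y0],[0,0,1]])
    return cv2.warpPerspective(im,H(c,z)@A,(int(w*s),int(h*s)),flags=cv2.INTER_LINEAR|cv2.WARP_INVERSE_MAP)
E
python3 - <<'E'
from h import *
for n in ("side","scene"):
    im=cv2.imread(f"pics/{n}0.png"); c=cam(n)
    m=cv2.inRange(cv2.cvtColor(im,cv2.COLOR_BGR2HSV),(0,0,150),(180,50,255))
    for k in cv2.findContours(m,cv2.RETR_EXTERNAL,cv2.CHAIN_APPROX_NONE)[0]:
        a=cv2.contourArea(k)
        if 500<a<5000:
            g=ground(c,k.astype(float),0.008); r=cv2.minAreaRect((g*1000).astype(np.float32))
            print(n,a,np.round(k.mean((0,1))),np.round(r[0]),np.round(r[1]),round(r[2],1))
ims=[rect(cv2.imread(f"pics/{n}0.png"),cam(n),.008,.2,.25,.5,.6) for n in ("side","scene")]
cv2.imwrite("pics/r0.png",cv2.resize(np.hstack(ims),None,fx=.75,fy=.75)[:,:])
E
```

```text
side 2491.5 [274. 296.] [ 474. -272.] [123. 121.] 69.1
side 1701.5 [323. 236.] [ 643. -130.] [123. 122.] 82.2
side 1658.0 [240. 230.] [455. -58.] [123. 123.] 14.3
side 1505.0 [239. 138.] [541. 337.] [268. 205.] 7.6
side 544.5 [39. 17.] [-105. 1611.] [369. 114.] 0.2
scene 1600.5 [181. 211.] [ 644. -128.] [126. 124.] 81.5
scene 1411.5 [253. 193.] [456. -55.] [124. 125.] 14.3
scene 1076.0 [203. 155.] [ 475. -270.] [127. 124.] 68.9
scene 1151.5 [60. 14.] [  423. -1522.] [140. 597.] 89.9
```

View pics/r0.png

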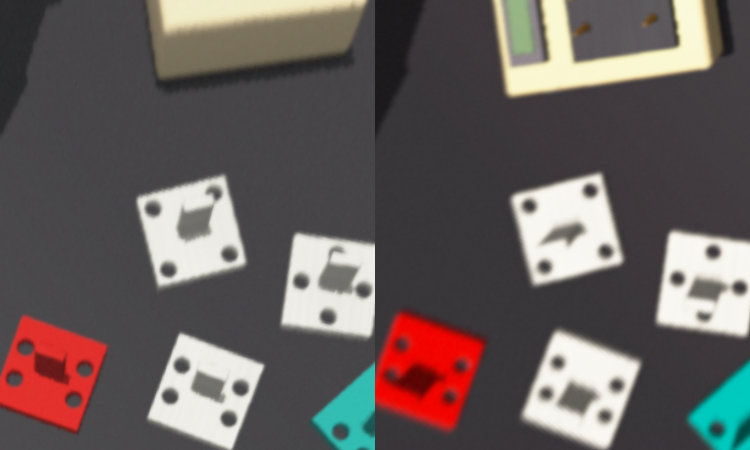

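Carrier_b is the middle-bottom one in the rectified view, centred near (0.4745, -0.271). Its hole pairs give an x axis of about -21°. Next I locate the stud plate and take an enlarged rectified view.

Run:
```python
from h import *
out=[]
for n in ("side","scene"):
    im=cv2.imread(f"pics/{n}0.png"); c=cam(n)
    r=rect(im,c,.07,.38,.52,.3,.28,1500); out.append(r)
    hsv=cv2.cvtColor(r,cv2.COLOR_BGR2HSV)
    m=cv2.inRange(hsv,(0,0,0),(180,255,110)); m=cv2.morphologyEx(m,cv2.MORPH_CLOSE,np.ones((15,15)))
    for k in cv2.findContours(m,cv2.RETR_EXTERNAL,cv2.CHAIN_APPROX_NONE)[0]:
        if 15000<cv2.contourArea(k)<60000:
            b=cv2.minAreaRect(k); print(n,cv2.contourArea(k),.38+b[0][0]/1500,.52-b[0][1]/1500,np.array(b[1])/1.5,b[2])
cv2.imwrite("pics/r1.png",cv2.resize(np.hstack(out),None,fx=.85,fy=.85))
```

```text
side 22065.5 0.5466041666666667 0.27621187337239583 [ 87.75587972 129.0941569 ] 82.7249984741211
scene 25228.5 0.554620849609375 0.27994881184895837 [ 98.25549316 128.72068278] 81.6561050415039
```

View pics/r1.png

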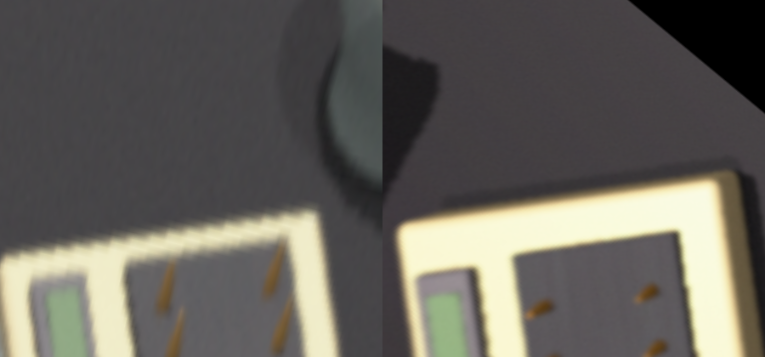

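The window cut off the bottom of the plate (x axis yaw is about +8°, with the display on the -x side). I'll redo it lower down, triangulating the stud tips as well.

Run:
```python
from h import *
tips={}
for n in ("side","scene"):
    im=cv2.imread(f"pics/{n}0.png"); c=cam(n)
    r=rect(im,c,.07,.38,.42,.3,.28,1500)
    hsv=cv2.cvtColor(r,cv2.COLOR_BGR2HSV)
    m=cv2.inRange(hsv,(0,0,0),(180,255,110)); m=cv2.morphologyEx(m,cv2.MORPH_CLOSE,np.ones((15,15)))
    for k in cv2.findContours(m,cv2.RETR_EXTERNAL,cv2.CHAIN_APPROX_NONE)[0]:
        if 15000<cv2.contourArea(k)<60000:
            b=cv2.minAreaRect(k); print(n,cv2.contourArea(k),.38+b[0][0]/1500,.42-b[0][1]/1500,np.array(b[1])/1.5,b[2])
            ctr=np.array([.38+b[0][0]/1500,.42-b[0][1]/1500])
    m=cv2.inRange(hsv,(5,100,40),(25,255,220))
    cc=cv2.connectedComponentsWithStats(m)
    for s,q in zip(cc[2][1:],cc[3][1:]):
        p=np.array([.38+q[0]/1500,.42-q[1]/1500])
        if s[4]>60 and np.abs(p-ctr).max()<.08:
            # centroid ~ mid-height 12mm stud: map to z=.082
            K=H(c,.07)@np.r_[p,1]; print("  mid@.082",ground(c,K[:2]/K[2],.082)[0].round(4),s[4])
```

```text
side 37251.5 0.5497504475911459 0.2531984354654948 [133.87486776 128.67316691] 81.92976379394531
  mid@.082 [0.5885 0.2856] 445
  mid@.082 [0.5059 0.2732] 456
  mid@.082 [0.5948 0.2421] 454
  mid@.082 [0.512  0.2298] 438
  mid@.082 [0.593  0.2937] 275
  mid@.082 [0.5095 0.2815] 324
  mid@.082 [0.5991 0.2503] 290
  mid@.082 [0.5163 0.2384] 325
```

```bash
cat >> h.py <<'E'
def go(x,y,z,yaw,base=None):  # shift/turn in tool axes from current pose; tool down
    o=robot.get_obs() if base is None else base
    p=np.array(o["tool_pos"]); Rt=R.from_euler("xyz",o["ee_rot"])
    T=R.from_euler("xyz",[np.pi,0,np.radians(yaw)])
    d=Rt.inv().apply(np.array([x,y,z])-p); w=(Rt.inv()*T).as_rotvec()
    print("shift",d.round(4),"turn",w.round(4),"rows>=",max(np.linalg.norm(d)/.0625,np.degrees(np.linalg.norm(w))/10.7).round(1))
E
python3 - <<'E'
from h import *
o=robot.get_obs(); K,p,Rm=cam("wrist")
Rt=R.from_euler("xyz",o["ee_rot"])
print(K, Rt.inv().apply(p-o["tool_pos"]), (Rt.inv().as_matrix()@Rm).round(3))
go(.55,.26,.30,159)
out=[]
for n in ("side","scene"):
    im=cv2.imread(f"pics/{n}0.png")
    out.append(rect(im,cam(n),.07,.45,.35,.2,.2,1900))
cv2.imwrite("pics/r2.png",np.hstack(out))
E
```

```text
[[314.71947845   0.         253.24135687]
 [  0.         314.71947845 197.2697478 ]
 [  0.           0.           1.        ]] [ 0.06778994 -0.00081774 -0.17859487] [[ 0.    -0.971 -0.237]
 [ 1.     0.    -0.   ]
 [ 0.    -0.237  0.971]]
shift [-0.4311 -0.1204 -0.0943] turn [-0.0019 -0.0002  0.0247] rows>= 7.3
```

View pics/r2.png

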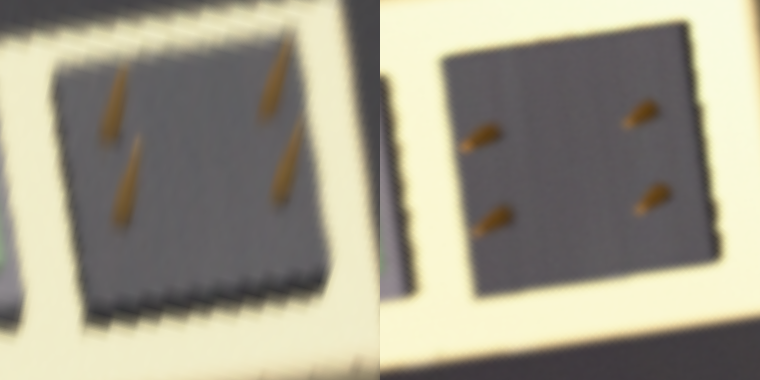

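The side (left) and scene (right) views disagree by about 8 mm on the plate centre: (0.550, 0.257) against (0.556, 0.266). I'll resolve that with the wrist camera above the plate.

```bash
python3 -c "
from h import *
go(.629,.234,.29,159)"
```

```text
shift [-0.5142 -0.1184 -0.0843] turn [-0.0019 -0.0002  0.0247] rows>= 8.5
```

drive_tool:
  series:
    - [0.05,[-0.04,-0.01,-0.05],[0,0,0.025]]
    - [0.05,[-0.1,-0.023,-0.085],[0,0,0.025]]
    - [0.05,[-0.16,-0.037,-0.085],[0,0,0.025]]
    - [0.05,[-0.22,-0.05,-0.085],[0,0,0.025]]
    - [0.05,[-0.28,-0.064,-0.085],[0,0,0.025]]

```text
time: 0.72
tool_pos: [0.4228, 0.3662, 0.2913]
ee_rot: [-3.142, -0.0, 2.775]
wrist_force: [0.8, 0.2, 0.4]
width: 0.0508
finger_force: 0.0
```

drive_tool:
  series:
    - [0.05,[-0.06,-0.014,0],[0,0,0]]
    - [0.05,[-0.12,-0.028,0],[0,0,0]]
    - [0.05,[-0.18,-0.042,0],[0,0,0]]
    - [0.05,[-0.234,-0.054,0],[0,0,0]]
    - [0.05,[-0.234,-0.054,0],[0,0,0]]

```text
time: 1.35
tool_pos: [0.623, 0.2298, 0.2881]
ee_rot: [-3.138, -0.003, 2.769]
wrist_force: [-0.5, 0.8, 0.0]
width: 0.05
finger_force: 0.0
```

drive_tool:
  series:
    - [0.05,[0,0,0],[0,0,0]]
    - [0.05,[0,0,0],[0,0,0]]

```text
time: 1.6
tool_pos: [0.6196, 0.2342, 0.2922]
ee_rot: [3.141, 0.0, 2.777]
wrist_force: [-0.7, 0.6, 0.3]
width: 0.0502
finger_force: 0.0
```

Run:
```python
from h import *
o=robot.get_obs(); print(o["time"],o["tool_pos"],o["ee_rot"],o["width"],abs(np.array(o["qvel"])).max())
c=cam("wrist"); im=imaging.snapshot("wrist")[...,::-1]; cv2.imwrite("pics/w0.png",im); np.savez("w0.npz",*c)
r=rect(im,c,.07,.45,.36,.2,.2,1900); cv2.imwrite("pics/w0r.png",np.hstack([cv2.resize(im,(400,300)),cv2.resize(r,(300,300))]))
```

```text
1.6 [0.61955764 0.23420436 0.29223223] [3.14090628e+00 2.60291399e-04 2.77659405e+00] 0.050194867665855986 0.007228539956078259
```

View pics/w0r.png

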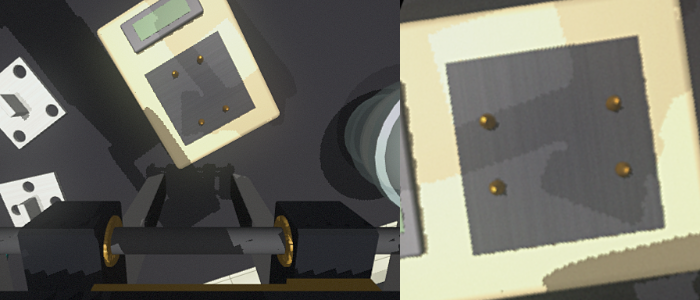

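The wrist view shows the plate cleanly, with corners near (446,63), (637,36), (664,228) and (474,254) in the rectified half. I'll refine the numbers.

Run:
```python
from h import *
c=tuple(np.load("w0.npz").values()); im=cv2.imread("pics/w0.png"); s=1900
def w(q): return .45+q[0]/s,.36-q[1]/s
r=rect(im,c,.07,.45,.36,.2,.2,s); hsv=cv2.cvtColor(r,cv2.COLOR_BGR2HSV)
m=cv2.inRange(hsv,(5,110,60),(28,255,255)); 
d=cv2.inRange(hsv,(0,0,0),(180,60,135)); d=cv2.morphologyEx(d,cv2.MORPH_CLOSE,np.ones((21,21)));d=cv2.morphologyEx(d,cv2.MORPH_OPEN,np.ones((21,21)))
for k in cv2.findContours(d,cv2.RETR_EXTERNAL,cv2.CHAIN_APPROX_NONE)[0]:
    b=cv2.minAreaRect(k)
    if b[1][0]>150: print(w(b[0]),np.array(b[1])/s,b[2])
P=[]
cc=cv2.connectedComponentsWithStats(m)
for st,q in zip(cc[2][1:],cc[3][1:]):
    if 150<st[4]<2000:
        p=w(q);K=H(c,.07)@np.r_[p,1]; g=ground(c,K[:2]/K[2],.080)[0]; P.append(g); print(st[4],g.round(4))
print(np.mean(P,0))
go(.4745,-.271,.2,159)
go(.4745+.075,-.271-.029,.2,159)
```

```text
(0.5534268429404811, 0.263065868176912) [0.12976533 0.130041  ] 81.63410949707031
233 [0.5909 0.2906]
233 [0.5972 0.2477]
[0.59405884 0.26916518]
shift [-0.0447 -0.5238  0.0921] turn [0.0009 0.0007 0.0017] rows>= 8.5
shift [-0.1251 -0.5242  0.0921] turn [0.0009 0.0007 0.0017] rows>= 8.7
```

drive_tool:
  series:
    - [0.05,[-0.015,-0.06,0],[0,0,0]]
    - [0.05,[-0.03,-0.12,0],[0,0,0]]
    - [0.05,[-0.045,-0.18,0],[0,0,0]]
    - [0.05,[-0.06,-0.24,0],[0,0,0]]
    - [0.05,[-0.07,-0.3,0],[0,0,0]]

```text
time: 2.28
tool_pos: [0.5775, -0.0727, 0.2923]
ee_rot: [3.141, 0.002, 2.777]
wrist_force: [1.3, 0.1, -0.5]
width: 0.05
finger_force: 0.0
```

drive_tool:
  series:
    - [0.05,[-0.015,-0.055,0.02],[0,0,0]]
    - [0.05,[-0.03,-0.11,0.04],[0,0,0]]
    - [0.05,[-0.045,-0.165,0.05],[0,0,0]]
    - [0.05,[-0.055,-0.224,0.05],[0,0,0]]
    - [0.05,[-0.055,-0.224,0.05],[0,0,0]]

```text
time: 2.9
tool_pos: [0.5479, -0.3036, 0.2412]
ee_rot: [-3.141, -0.001, 2.77]
wrist_force: [0.8, 1.1, -0.6]
width: 0.0499
finger_force: 0.0
```

drive_tool:
  series:
    - [0.05,[0,0,0],[0,0,0]]
    - [0.05,[0,0,0],[0,0,0]]

```text
time: 3.15
tool_pos: [0.55, -0.299, 0.2423]
ee_rot: [3.141, 0.001, 2.777]
wrist_force: [-0.9, -0.1, 0.8]
width: 0.0502
finger_force: 0.0
```

Run:
```python
from h import *
o=robot.get_obs(); print(o["time"],o["tool_pos"],o["ee_rot"],o["width"])
c=cam("wrist"); im=imaging.snapshot("wrist")[...,::-1]; cv2.imwrite("pics/w1.png",im); np.savez("w1.npz",*c)
s=1500; x0,y0=.374,-.171
r=rect(im,c,.008,x0,y0,.2,.2,s); cv2.imwrite("pics/w1r.png",np.hstack([cv2.resize(im,(400,300)),r]))
m=cv2.inRange(cv2.cvtColor(r,cv2.COLOR_BGR2HSV),(0,0,150),(180,50,255))
k=max(cv2.findContours(m,cv2.RETR_EXTERNAL,cv2.CHAIN_APPROX_NONE)[0],key=cv2.contourArea)
b=cv2.minAreaRect(k); print(x0+b[0][0]/s,y0-b[0][1]/s,np.array(b[1])/s,b[2])
go(.4745,-.271,.2,159)
```

```text
3.15 [ 0.54996777 -0.29898383  0.24233593] [3.14132414e+00 1.08103371e-03 2.77748402e+00] 0.050172003330863746
0.47273883056640625 -0.2767456970214844 [0.12076056 0.1102305 ] 21.037511825561523
shift [ 0.0806 -0.0007  0.0422] turn [0.0001 0.001  0.0025] rows>= 1.5
```

View pics/w1r.png

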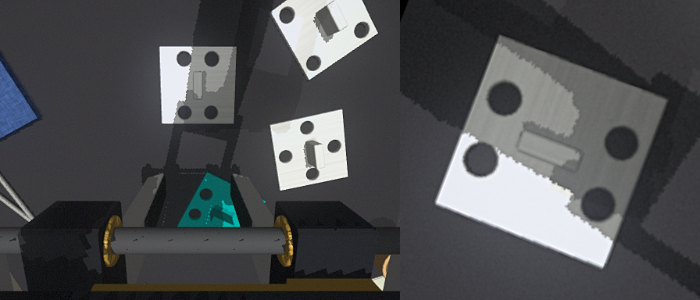

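The wrist view confirms the oblong carrier: its holes in the rectified half are at (504,98), (621,143), (481,159) and (598,204). That puts the centre at (0.4747, -0.2715) with yaw -21°.

drive_tool:
  series:
    - [0.05,[0.04,0,0.04],[0,0,0]]
    - [0.05,[0.08,-0.001,0.08],[0,0,0]]
    - [0.05,[0.08,-0.001,0.12],[0,0,0]]
    - [0.05,[0.08,-0.001,0.13],[0,0,0]]
    - [0.05,[0.08,-0.001,0.13],[0,0,0]]

```text
time: 3.82
tool_pos: [0.475, -0.2727, 0.1121]
ee_rot: [3.142, 0.0, 2.776]
wrist_force: [0.5, -0.2, 0.4]
width: 0.05
finger_force: 0.0
```

drive_tool:
  series:
    - [0.05,[0,0,0],[0,0,0]]
    - [0.05,[0,0,0],[0,0,0]]

```text
time: 4.08
tool_pos: [0.4755, -0.2739, 0.1134]
ee_rot: [-3.141, 0.003, 2.775]
wrist_force: [0.0, 0.6, 0.8]
width: 0.0504
finger_force: 0.0
```

```bash
python3 -c "
from h import *
go(.4747,-.2715,.041,159)"
```

```text
shift [0.0019 0.002  0.0724] turn [-0.0008  0.0033 -0.    ] rows>= 1.2
```

drive_tool:
  series:
    - [0.05,[0.001,0.002,0.03],[0,0,0]]
    - [0.05,[0.001,0.002,0.055],[0,0,0]]
    - [0.05,[0.001,0.002,0.072],[0,0,0]]
    - [0.05,[0.001,0.002,0.072],[0,0,0]]
    - [0.05,[0.001,0.002,0.072],[0,0,0]]

```text
time: 4.7
tool_pos: [0.4749, -0.2715, 0.0408]
ee_rot: [-3.141, 0.002, 2.775]
wrist_force: [1.1, -0.5, 0.2]
width: 0.0499
finger_force: 0.0
```

drive_tool:
  series:
    - [0.0,[0,0,0],[0,0,0]]
    - [0.0,[0,0,0],[0,0,0]]
    - [0.0,[0,0,0],[0,0,0]]
    - [0.0,[0,0,0],[0,0,0]]
    - [0.0,[0,0,0],[0,0,0]]

```text
time: 5.32
tool_pos: [0.4742, -0.2708, 0.0397]
ee_rot: [3.141, 0.0, 2.775]
wrist_force: [0.4, 0.4, 1.1]
width: 0.0136
finger_force: 30.0
```

drive_tool:
  series:
    - [0.0,[0,0,-0.03],[0,0,0]]
    - [0.0,[0,0,-0.07],[0,0,0]]
    - [0.0,[0,0,-0.12],[0,0,0]]
    - [0.0,[0,0,-0.16],[0,0,0]]
    - [0.0,[0,0,-0.16],[0,0,0]]

```text
time: 5.95
tool_pos: [0.4755, -0.272, 0.2026]
ee_rot: [-3.14, 0.007, 2.775]
wrist_force: [0.3, 0.1, -4.2]
width: 0.0135
finger_force: 30.0
```

Run:
```python
from h import *
o=robot.get_obs(); print(o["time"],o["tool_pos"],o["ee_rot"],o["width"],o["wrist_force"])
im=imaging.snapshot("side"); cv2.imwrite("pics/s1.png",im[...,::-1])
c=cam("wrist"); w=imaging.snapshot("wrist"); cv2.imwrite("pics/w2.png",w[...,::-1]); np.savez("w2.npz",*c)
cv2.imwrite("pics/v2.png",np.hstack([im[...,::-1],w[...,::-1]])[:, :1024][::1,::1]) ; v=cv2.resize(np.hstack([im,w])[...,::-1],(800,300)); cv2.imwrite("pics/v2.png",v)
go(.553,.263,.22,188.4)
```

```text
5.95 [ 0.47550839 -0.27202217  0.20258643] [-3.13979145  0.00666683  2.774766  ] 0.013546173723473161 [ 0.30091519  0.14900426 -4.24197348]
shift [ 0.117   0.5265 -0.0219] turn [ 0.0016 -0.0029 -0.5134] rows>= 8.6
```

View pics/v2.png

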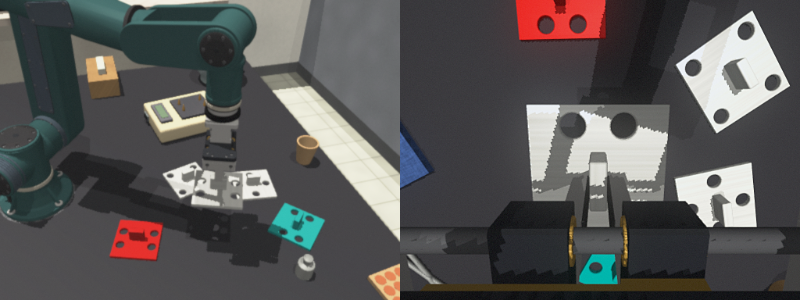

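The carrier is held level; two of its holes are visible in the wrist half at (573,125) and (624,125). I'll measure its pose in the hand.

Run:
```python
from h import *
K,p,Rm=tuple(np.load("w2.npz").values()); im=cv2.imread("pics/w2.png")
P=np.array([.47550839,-.27202217,.20258643]); Rt=R.from_euler("xyz",[-3.13979145,.00666683,2.774766]).as_matrix()
c2=(K,Rt.T@(p-P),Rt.T@Rm)  # camera in tool frame
s=2500; r=rect(im,c2,.032,.0,.08,.08,.16,s)   # col=x tool, row=-y tool
m=cv2.inRange(cv2.cvtColor(r,cv2.COLOR_BGR2GRAY),0,85)
for k in cv2.findContours(m,cv2.RETR_LIST,cv2.CHAIN_APPROX_NONE)[0]:
    a=cv2.contourArea(k)/s**2*1e6
    if 200<a<600:
        (x,y),rad=cv2.minEnclosingCircle(k); M=cv2.moments(k); print(a,M["m10"]/M["m00"]/s*1000,80-M["m01"]/M["m00"]/s*1000,rad/s*1000)
e=cv2.inRange(cv2.cvtColor(r,cv2.COLOR_BGR2GRAY),90,255)
for yy in (-40,-30,0,30,40):
    row=e[int((80-yy)/1000*s)]; print(yy,np.nonzero(row)[0].max()/s*1000)
```

```text
346.15999999999997 43.8252214775441 -21.898035590478386 10.928279876708984
358.16 44.21127242945425 21.058029930757215 11.045401000976563
-40 61.6
-30 61.199999999999996
0 61.199999999999996
30 60.8
40 60.8
```

drive_tool:
  series:
    - [0,[0.012,0.05,-0.01],[0,0,-0.05]]
    - [0,[0.024,0.105,-0.02],[0,0,-0.1]]
    - [0,[0.036,0.16,-0.02],[0,0,-0.16]]
    - [0,[0.048,0.215,-0.02],[0,0,-0.22]]
    - [0,[0.058,0.265,-0.02],[0,0,-0.26]]

```text
time: 6.68
tool_pos: [0.5134, -0.0007, 0.2155]
ee_rot: [3.141, -0.007, 3.037]
wrist_force: [0.1, -0.0, -3.4]
width: 0.0132
finger_force: 30.0
```

```bash
python3 -c "
from h import *
go(.5543,.263,.21,188.4)"
```

```text
shift [-0.0131  0.2665  0.0054] turn [ 0.001  -0.0066 -0.2517] rows>= 4.3
```

drive_tool:
  series:
    - [0,[-0.003,0.055,0],[0,0,-0.06]]
    - [0,[-0.006,0.11,0],[0,0,-0.12]]
    - [0,[-0.009,0.165,0],[0,0,-0.18]]
    - [0,[-0.012,0.22,0],[0,0,-0.24]]
    - [0,[-0.013,0.262,0.005],[0,0,-0.252]]

```text
time: 7.3
tool_pos: [0.5545, 0.2583, 0.2102]
ee_rot: [-3.141, -0.006, -2.994]
wrist_force: [0.5, -0.8, -3.4]
width: 0.0128
finger_force: 30.0
```

drive_tool:
  series:
    - [0,[0,0,0],[0,0,0]]
    - [0,[0,0,0],[0,0,0]]
    - [0,[0,0,0],[0,0,0]]

```text
time: 7.68
tool_pos: [0.5555, 0.2551, 0.2134]
ee_rot: [-3.141, -0.002, -2.998]
wrist_force: [-0.3, -0.6, -3.6]
width: 0.0136
finger_force: 30.0
```

```bash
python3 -c "
from h import *
P=[]
for i in range(3):
    o=robot.get_obs(); P.append(o['tool_pos']); imaging.snapshot('wrist')
print(np.array(P).round(4),o['ee_rot'])
go(.5543,.263,.14,188.4)"
```

```text
[[0.5555 0.2551 0.2134]
 [0.5558 0.2551 0.2141]
 [0.5559 0.2552 0.2145]] [-3.14147231e+00 -1.75085033e-04 -2.99805158e+00]
shift [0.0006 0.0078 0.0747] turn [ 0.      0.0003 -0.003 ] rows>= 1.2
```

drive_tool:
  series:
    - [0,[0.001,0.008,0.025],[0,0,0]]
    - [0,[0.001,0.008,0.05],[0,0,0]]
    - [0,[0.001,0.008,0.068],[0,0,0]]
    - [0,[0.001,0.008,0.068],[0,0,0]]
    - [0,[0.001,0.008,0.068],[0,0,0]]

```text
time: 8.45
tool_pos: [0.5543, 0.2641, 0.1478]
ee_rot: [3.141, 0.002, -2.997]
wrist_force: [-0.5, -0.2, -3.7]
width: 0.0129
finger_force: 30.0
```

```bash
python3 -c "
from h import *
P=[]
for i in range(4):
    o=robot.get_obs(); P.append(o['tool_pos'])
    w=imaging.snapshot('wrist')
print(np.array(P).round(4),o['ee_rot'])
cv2.imwrite('pics/v3.png',np.hstack([cv2.resize(w,(400,300)),imaging.snapshot('scene')[160:360,220:420].repeat(2,0).repeat(2,1)[:300]])[...,::-1])
go(.5543,.263,.1105,188.4)"
```

```text
[[0.5543 0.2641 0.1478]
 [0.5546 0.2643 0.1482]
 [0.5545 0.2644 0.1483]
 [0.5544 0.2644 0.1482]] [ 3.14093272e+00  2.73813874e-03 -2.99652600e+00]
shift [ 0.0001 -0.0013  0.0372] turn [ 0.0005  0.0019 -0.0014] rows>= 0.6
```

View pics/v3.png

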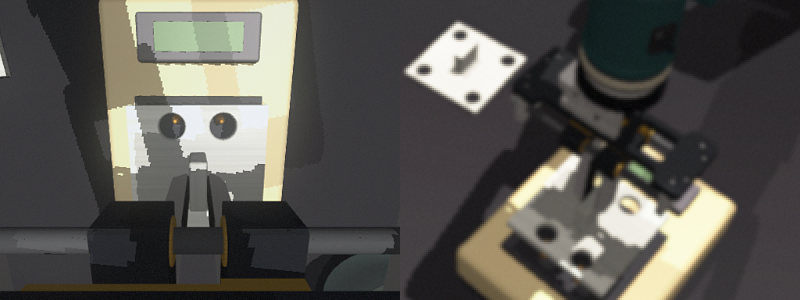

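Stud tips show inside both visible holes: (175,121) in the hole at (172,125), and near (222,122) in the hole at (222,125). The carrier is aligned, so I lower it.

drive_tool:
  series:
    - [0,[0,-0.001,0.008],[0,0,0]]
    - [0,[0,-0.001,0.016],[0,0,0]]
    - [0,[0,-0.001,0.023],[0,0,0]]
    - [0,[0,-0.001,0.023],[0,0,0]]

```text
time: 9.2
tool_pos: [0.5531, 0.2629, 0.1221]
ee_rot: [-3.141, -0.003, -2.996]
wrist_force: [0.7, -0.9, -4.1]
width: 0.0135
finger_force: 30.0
```

drive_tool:
  series:
    - [0,[0,0,0.004],[0,0,0]]
    - [0,[0,0,0.008],[0,0,0]]
    - [0,[0,0,0.012],[0,0,0]]
    - [0,[0,0,0.012],[0,0,0]]

```text
time: 9.7
tool_pos: [0.5536, 0.2631, 0.1111]
ee_rot: [-3.142, -0.001, -2.996]
wrist_force: [0.2, -0.3, -3.1]
width: 0.0139
finger_force: 30.0
```

drive_tool:
  series:
    - [0,[0,0,0.001],[0,0,0]]
    - [0,[0,0,0.001],[0,0,0]]

```text
time: 9.95
tool_pos: [0.554, 0.2632, 0.1108]
ee_rot: [3.141, 0.0, -2.996]
wrist_force: [0.9, -0.5, -3.2]
width: 0.0135
finger_force: 30.0
```

drive_tool:
  series:
    - [0,[0,0,0.001],[0,0,0]]
    - [0,[0,0,0.001],[0,0,0]]

```text
time: 10.2
tool_pos: [0.5542, 0.2631, 0.1101]
ee_rot: [3.142, 0.001, -2.996]
wrist_force: [0.7, -0.9, -2.5]
width: 0.0137
finger_force: 30.0
```

drive_tool:
  series:
    - [0.045,[0,0,0],[0,0,0]]
    - [0.045,[0,0,0],[0,0,0]]
    - [0.045,[0,0,0],[0,0,0]]
    - [0.045,[0,0,0],[0,0,0]]

```text
time: 10.7
tool_pos: [0.5539, 0.2633, 0.1098]
ee_rot: [3.141, 0.0, -2.996]
wrist_force: [-0.0, -0.4, -0.4]
width: 0.0447
finger_force: 0.0
```

drive_tool:
  series:
    - [0.045,[0,0,-0.03],[0,0,0]]
    - [0.045,[0,0,-0.08],[0,0,0]]
    - [0.045,[-0.04,0,-0.13],[0,0,0]]
    - [0.045,[-0.08,0,-0.16],[0,0,0]]
    - [0.045,[-0.08,0,-0.16],[0,0,0]]

```text
time: 11.32
tool_pos: [0.636, 0.2749, 0.2711]
ee_rot: [3.141, 0.005, -2.998]
wrist_force: [-0.4, -1.3, -0.3]
width: 0.0448
finger_force: 0.0
```

Run:
```python
from h import *
o=robot.get_obs(); print(o["time"],o["tool_pos"],o["wrist_force"],o["width"])
c=cam("wrist"); w=imaging.snapshot("wrist")[...,::-1]
r=rect(w,c,.078,.45,.36,.2,.2,1500)
s=imaging.snapshot("side")[...,::-1][100:250,170:370]
cv2.imwrite("pics/v4.png",np.hstack([r,cv2.resize(s,(400,300))]))
```

```text
11.325 [0.63604024 0.2749363  0.27107265] [-0.37208262 -1.30645769 -0.27628756] 0.044834951538372095
```

View pics/v4.png

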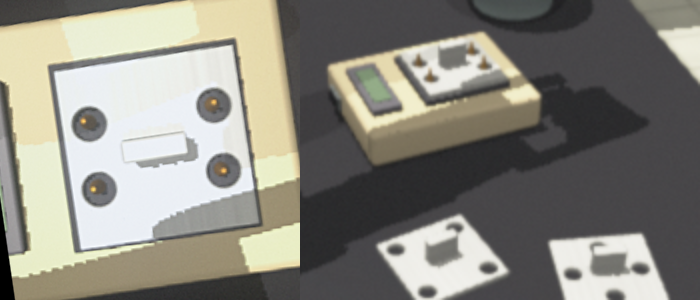

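The carrier lies flat and centred on the plate with all four studs through its holes, at (88,122), (213,103), (96,188) and (223,170). The other two carriers haven't moved.

```bash
python3 -c "
from bench import robot
print(robot.close_job())"
```

```text
the job is handed in; nothing more can be done
None
```

I seated carrier_b fully on the stud plate with all four studs through its holes, let go and backed the arm off, left the other two carriers where they lay, and handed the job in at about 11.4 s; the hand-in call did not return a verdict.

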